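# Shut the paint box

### The job

Close up the paint box for the day by pushing from outside only: push its drawer fully home with the paint tubs still standing in it, and push the lid down flat from its back without letting it slam. Grasp and lift nothing: keep out of the inside of the drawer and off the tubs, do not touch the wet painting inside the lid, and leave the bottle, the can and the brush jar as they stand.

Things in the scene. Friction and masses are not known exactly. Their poses are not given: they have to be found in the camera images.
- paintbox: wooden artist's paint box, fixed to the table, standing roughly sideways to the robot, drawer to the right (-y), hinge to the left. Origin: centre of its underside on the table. Its own axes: -x is the drawer side, +x the hinge side, y along the hinge, z up. Body 200 mm (x, from -100 to +100) by 240 mm (y) by 85 mm high; six open tins of colour sit in its upper tray, below the rim
- drawer (a joint): how far the drawer is pulled out, m: 0 = fully home (its front against the box), 0.12 = stop. It slides along the box's x axis, out towards -x; runs stiffly (about 1.5 N) and stays where left
- drawer_front (a point): centre of the outer face of the drawer's front panel, 32 mm above the table. The panel is dark wood, 15 mm thick, 240 mm wide (box y), from 4 to 60 mm above the table, with a small finger hole but no handle; shut, its outer face is at x = -115 mm of the box. This point moves with the drawer
- drawer_inside (a point): middle of the drawer's inner floor, with axes parallel to the box's; it moves with the drawer (shut: box frame (-10, 0, 14) mm). Light plywood inside of the drawer: lining of the panel's inner face, floor (top 14 mm above the table) and 24 mm walls, the inside is 200 mm wide (y) and runs from x = -87 to +85 mm of this point. Fingers must stay out of it
- lid (a joint): opening angle of the lid, rad: 0 = shut flat on the box, 1.57 = upright, 1.75 = stop. A stiff hinge (about 0.45 N m) holds the lid wherever it is left; closing takes 2 to 4 N near the free edge. It has slammed, and the run fails, if it closes faster than 2.5 rad/s
- lid_hinge (a point): middle of the hinge line: box frame (100, 0, 85) mm; the line runs along the box's y
- lid_edge (a point): middle of the lid's free edge on its outer face. The lid is a 10 mm board, 200 mm from hinge to free edge, 240 mm wide. Shut, its outer face is up, 95 mm above the table. Open, it stands up from the hinge with the outer (plain wood) face turned away from the drawer, to box +x. This point moves with the lid
- painting (a point): centre of the wet face of the picture: a wet blue painting, 170 x 210 x 5 mm, clipped to the lid's inner face (the face towards the drawer side when open); its centre is 100 mm from the hinge. Must not be touched
- tub_red: loose paint tub with red cap, 38 mm across, 22 mm high, standing in the pulled-out part of the drawer; origin centre of its base. It rides along and fits under the box
- tub_green: the same with green cap
- glue_bottle: white squeeze bottle with red cap, 48 mm across, 130 mm high, loose on the table; origin centre of base. Leave alone
- paint_can: yellow-labelled can, 64 mm across, 70 mm high, loose on the table; origin centre of base. Leave alone
- brush_jar: white jar, 72 mm across, 90 mm high, with brushes up to 195 mm, loose on the table; origin centre of base. Leave alone
Mind the look-alikes: they are no part of the job. What is shaped like the tub_green but black is not meant.

How it is judged:
At the end, for the whole second after the job is handed in: drawer within 4 mm of home, lid within 0.03 rad of shut and at rest, both tubs upright inside the shut drawer, bottle, can and jar upright and within 15 mm of where they began (value of joint drawer below 0.004 m and value of joint lid below 0.03 rad and velocity of joint lid between -0.05 and 0.05 rad/s and x of tub_red in the frame of drawer_inside between -0.088 and 0.086 m and y of tub_red in the frame of drawer_inside between -0.1 and 0.1 m and height (world z) of each of tub_red, tub_green below 0.022 m and angle between each of tub_red, tub_green's own z axis and vertical below 0.25 rad and x of tub_green in the frame of drawer_inside between -0.088 and 0.086 m and y of tub_green in the frame of drawer_inside between -0.1 and 0.1 m and distance of each of glue_bottle, paint_can, brush_jar from where it was at the start of the episode below 0.015 m and angle between each of glue_bottle, paint_can, brush_jar's own z axis and vertical below 0.15 rad); the robot touches nothing.
It fails at once if the lid slams (closes faster than 2.5 rad/s) (velocity of joint lid below -2.5 rad/s).
It fails at once if the wet painting is touched (contact force between lid_c1 and the fingers above 0.5 N or contact force between lid_c1 and the arm above 0.5 N).
It fails at once if the inside of the drawer is touched (or its front pinched) (contact force between any of drawer_c1, drawer_c2, drawer_c3, drawer_c4, drawer_c5 and the fingers above 0.5 N or contact force between any of drawer_c1, drawer_c2, drawer_c3, drawer_c4, drawer_c5 and the arm above 0.5 N).
It fails at once if a paint tub is touched by the robot or lifted ((contact force between tub_red and the fingers above 0.5 N or contact force between tub_red and the arm above 0.5 N) or (contact force between tub_green and the fingers above 0.5 N or contact force between tub_green and the arm above 0.5 N) or height (world z) of any of tub_red, tub_green above 0.03 m).
It fails at once if the bottle, the can or the jar is moved or tipped (distance of any of glue_bottle, paint_can, brush_jar from where it was at the start of the episode above 0.015 m or angle between any of glue_bottle, paint_can, brush_jar's own z axis and vertical above 0.15 rad).
It also fails if it takes over 58 s, if anything falls off the work surface, if the arm or the gripper's body presses on something with over 40 N, if the wrist force passes 120 N, or if a joint passes its speed limit or range.

### The arm

A 7-joint arm with a two-finger parallel gripper is mounted at the origin on the work surface. World frame = base frame: x ahead of the robot, y to its left, z up, the work surface at z = 0. Lengths are in m, angles in rad, forces in N, time in s.
With the tool pointing down it reaches from about 0.4 to 0.9 m from the base axis. Payload 5.5 kg.
Tool frame: the origin (TCP) lies at the very end of the fingers, on their centre line; the grasp point (between the pads) lies 19 mm behind it; z points along the fingers, y is the line along which they close (so a half turn about z gives the same grasp; the last joint's range is limited). The gripper opens to 85 mm and grips with 20 to 120 N. Pads are 22 mm wide; open, the fingers measure 114 mm over their backs; the gripper's body (76 mm by 85 mm) begins 54 mm behind the grasp point. The pads swing forward as they close: fully open they stand 13 mm farther back than shut.
Start: joints at [-0.843, 0.501, -0.427, 1.55, 0.221, 1.138, -0.21], TCP at [0.291, 0.581, 0.231] pointing down, gripper open.
Joint ranges: [-2.88, 2.88], [-0.31, 2.03], [-1.54, 1.56], [0.2, 2.42], [-1.41, 4.55], [0.19, 2.02], [-2.57, 2.57]. Speed limits (rad/s): [2.57, 2.57, 3.14, 3.14, 3.14, 3.14, 3.14].

### API

Orientations are given as a 3x3 rotation matrix whose columns are the frame's x, y, z axes.
In Python, from workcell import manip gives the robot as it stands. Calls block until the motion is done:
- manip.move_pose(position, orientation): joint-space move of the TCP to a pose.
- manip.move_straight(position, velocity=0.15, attitude=None): straight line of the TCP; attitude=None keeps the orientation; velocity is the mean speed in m/s.
- manip.goto_joints(angles): joint-space move.
- manip.command_gripper(opening, effort=None): opening from 0.0 (shut) to 1.0 (fully open); effort is the grip in N (None keeps the last); returns when the fingers have stopped.
- manip.sleep(seconds).
- manip.inverse_kinematics(position, orientation): joint angles nearest the present ones, or None.
- manip.read_camera(name): name is "side" or "top" or "wrist"; returns a dict with "frame" (384x512x3 uint8, blue, green, red), "K" (3x3 intrinsics, pixels), "R" (3x3) and "t" (3): a world point X has camera coordinates R X + t. Camera axes: x right, y down, z forward; pixel columns grow to the right and rows downward; lengths in m; the calibration is good to about 2 mm. A picture is of the moment at which its call begins. There is no depth.
A pose or a line that the arm cannot do raises manip.PlanningError and nothing moves.
- manip.close_job(): hands the job in; it is judged then, once.
Readings, each from a call of its own:
- manip.read_time_s(): time.
- manip.read_qpos(): joint angles.
- manip.read_joint_vel(): joint speeds.
- manip.read_effort(): joint torques, N m.
- manip.read_tcp_pos(): TCP position.
- manip.read_eef_rot(): TCP orientation.
- manip.read_force(): force on the tool from outside, world axes, zero at the start.
- manip.read_ft_torque(): the same for the moment, N m.
- manip.read_width(): opening from 0.0 (shut) to 1.0 (fully open).
- manip.read_grip_force(): force on a finger pad.
Only numpy, scipy, OpenCV 4.12 (cv2) and the standard library are available. Lean on these libraries where they do the work, as an engineer would, in place of code of your own. Each camera call takes 0.05 s, during which the arm holds its last target. There are 200 camera calls.

## Working session

There is one attempt and no reset: what is moved stays moved. The work goes in short steps, each a Python script; the robot and the scene stay as the last script left them, time stands still between calls to the robot, and variables do not carry over. Pictures are saved under pics/ and viewed, at most 10 in all, crops included, and the job is handed in when it is done.

```bash
ls; mkdir -p pics; python3 - <<'E'
from workcell import manip
import cv2,numpy as np,pickle
d={n:manip.read_camera(n) for n in("top","side")}
pickle.dump(d,open('cams.pkl','wb'))
for n in d:
    cv2.imwrite(f'pics/{n}0.png',cv2.resize(d[n]['frame'],None,fx=1.5,fy=1.5))
    print(n,d[n]['K'].tolist(),(-d[n]['R'].T@d[n]['t']).round(3),d[n]['R'].round(3).tolist())
print(manip.read_time_s(),manip.read_eef_rot().round(2).tolist())
E
```

```text
pics
top [[402.4571302294951, 0.0, 263.5827677380358], [0.0, 402.4571302294951, 191.18658770539733], [0.0, 0.0, 1.0]] [0.35  0.072 1.118] [[-0.018, -1.0, -0.004], [-0.985, 0.018, -0.172], [0.172, 0.001, -0.985]]
side [[486.7167153198522, 0.0, 266.60799486213483], [0.0, 486.7167153198522, 195.3257432546143], [0.0, 0.0, 1.0]] [-0.005 -0.431  0.798] [[0.684, -0.73, -0.016], [-0.503, -0.455, -0.735], [0.529, 0.51, -0.678]]
0.1 [[-0.89, 0.45, -0.0], [0.45, 0.89, -0.0], [0.0, -0.0, -1.0]]
```

View pics/top0.png

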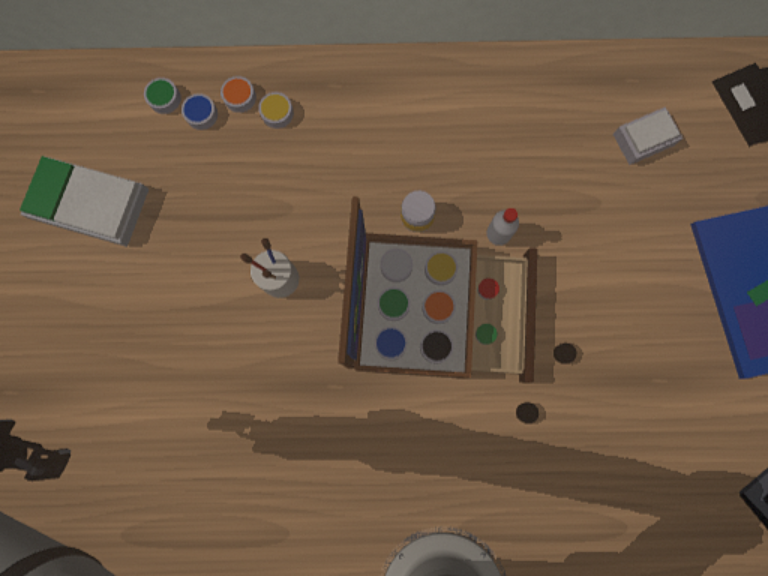

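View pics/side0.png

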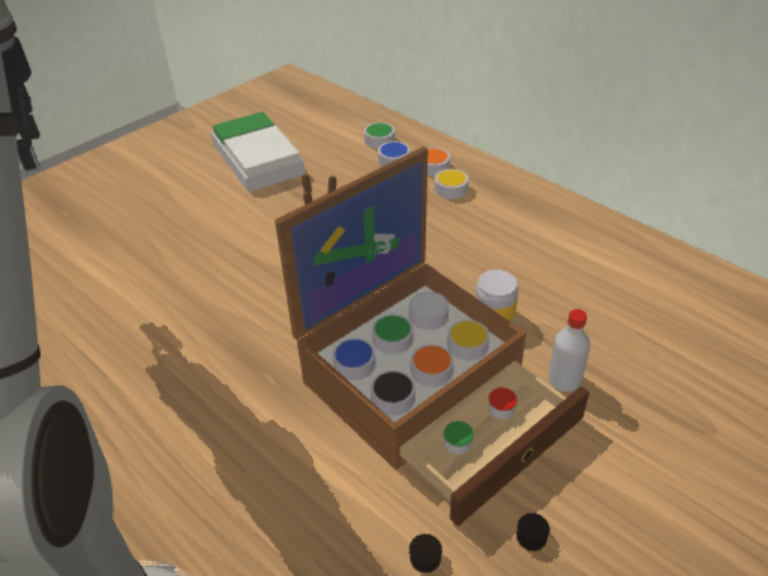

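The top view shows the box with its tray at about (415,305), the lid standing at x≈352, and the drawer panel at x≈532. The red tub is at (488,288) and the green tub at (486,334). Both black lids, at (565,352) and (527,412), are look-alikes outside the drawer. The bottle is at (505,225), the can at (418,210) and the jar at (272,272). In the side view the drawer panel runs from (455,510) to (587,395). Next I enlarge the box in both views to get its edges.

```bash
python3 - <<'E'
import cv2,pickle,numpy as np
d=pickle.load(open('cams.pkl','rb'))
def crop(n,x,y,w,h,s):
    c=np.clip(d[n]['frame'][y:y+h,x:x+w].astype(float)*1.5,0,255).astype(np.uint8)
    c=cv2.resize(c,None,fx=s,fy=s,interpolation=cv2.INTER_CUBIC)
    for i in range(0,w,20): cv2.putText(c,str(x+i),(i*s,8),0,.3,(255,255,255)); c[:,i*s]=c[:,i*s]//2+60
    for i in range(0,h,20): cv2.putText(c,str(y+i),(0,i*s+8),0,.3,(255,255,255)); c[i*s]=c[i*s]//2+60
    cv2.imwrite(f'pics/{n}_c.png',c)
crop('top',220,120,160,144,4) if 0 else crop('top',220,120,180,145,4)
crop('side',180,90,220,260,2) if 0 else crop('side',180,90,240,280,2)
E
```

```text
(no output)
```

View pics/top_c.png

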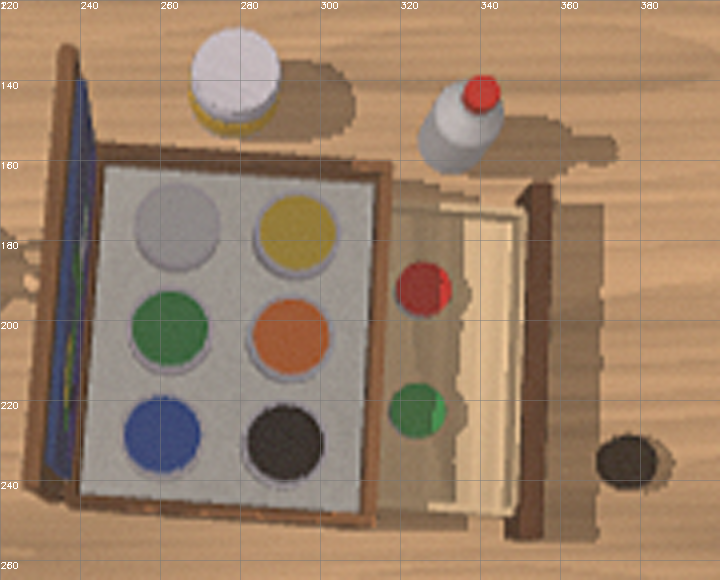

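View pics/side_c.png

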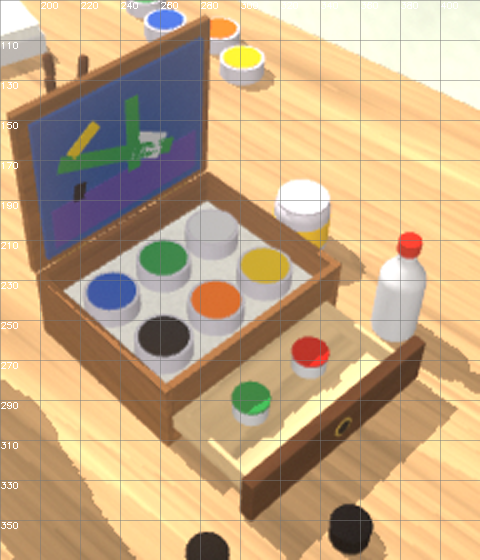

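The crops give clear edge corners in both views. The black lid at top px (376,236) stands about 20 px outside the panel, and the capped tubs in the drawer are at (325,192) for red and (324,222) for green. I triangulate the corners next.

```bash
cat > h.py <<'E'
import cv2,pickle,numpy as np
d=pickle.load(open('cams.pkl','rb'))
P={n:c['K']@np.c_[c['R'],c['t']] for n,c in d.items()}
def tri(a,b):
    X=cv2.triangulatePoints(P['top'],P['side'],np.array(a,float).reshape(2,1),np.array(b,float).reshape(2,1))[:,0]
    return X[:3]/X[3]
def plane(n,px,z):
    c=d[n];r=c['R'].T@np.linalg.inv(c['K'])@[*px,1];o=-c['R'].T@c['t']
    return o+r*(z-o[2])/r[2]
E
python3 - <<'E'
from h import *
np.set_printoptions(precision=4,suppress=True)
pts=dict(rimDfar=((317.7,160.2),(350,221.5)),rimDnear=((313.7,251),(263.5,286)),panfar=((358.2,166.2),(390.5,261)),pannear=((355.2,254.5),(301.5,332.5)),
lidfar=((237,131),(284,98.5)),lidnear=((228,243),(185,146.5)))
X={}
for k,(a,b) in pts.items():
    X[k]=tri(a,b);print(k,X[k])
for p,q in(('rimDnear','rimDfar'),('pannear','panfar'),('lidnear','lidfar')):
    v=X[q]-X[p];print(p,np.linalg.norm(v),np.degrees(np.arctan2(v[1],v[0])))
print('planes',plane('top',pts['rimDfar'][0],.085),plane('top',pts['rimDnear'][0],.085),plane('top',pts['panfar'][0],.06),plane('top',pts['pannear'][0],.06))
print('rim hinge side far/near (top)',plane('top',(244,156),.085),plane('top',(239,247),.085))
for n,px,z in(('can',(279,137),.07),('cap',(340.5,143.5),.13),('jar',(182,181),.09),('blackA',(376.5,235.5),.022),('blackB',(351.5,275),.022),('red',(325.5,192.5),.022),('green',(324.5,222.5),.022)):
    print(n,plane('top',px,z))
E
```

```text
rimDfar [ 0.612  -0.072   0.0804]
rimDnear [ 0.3746 -0.0524  0.0803]
panfar [ 0.5979 -0.1827  0.0579]
pannear [ 0.3605 -0.1589  0.0609]
lidfar [0.6305 0.1277 0.2801]
lidnear [0.3901 0.1468 0.2856]
rimDnear 0.23829571484397558 -4.724826690474645
pannear 0.2386158305928364 -5.735741973340735
lidnear 0.24115551857433298 -4.536927830851494
planes [ 0.6107 -0.0713  0.085 ] [ 0.3739 -0.0514  0.085 ] [ 0.5984 -0.1831  0.06  ] [ 0.3636 -0.1617  0.06  ]
rim hinge side far/near (top) [0.6258 0.1232 0.085 ] [0.3874 0.1381 0.085 ]
can [0.681  0.0287 0.07  ]
cap [ 0.6419 -0.1247  0.13  ]
jar [0.5604 0.2851 0.09  ]
blackA [ 0.4139 -0.2306  0.022 ]
blackB [ 0.3103 -0.1571  0.022 ]
red [ 0.5345 -0.0978  0.022 ]
green [ 0.4517 -0.0914  0.022 ]
```

Box pose: centre ≈ (0.501, 0.036), with box +x at yaw ≈ 85°. The drawer is ≈ 0.093 m out and the lid is about upright. Next I check reach for both pushes.

```bash
cat >> h.py <<'E'
y5=np.radians(5.0)
EX=np.array([np.sin(y5),np.cos(y5),0]);H=np.array([np.cos(y5),-np.sin(y5),0]);Z=np.array([0,0,1.])
O=np.array([.501,.036,0])
def B(x,s,z): return O+x*EX+s*H+z*Z      # s: lateral, world +x
def rot(tilt,back,flip=1,along=True):
    # tool z tilted from down; body leans to back*EX
    z=-np.cos(tilt)*Z-np.sin(tilt)*back*EX
    y=flip*H if along else flip*np.cross(z,H)
    return np.c_[np.cross(y,z),y,z]
def arc(th,r,s,off): # point off the outer face; lid dir at angle th
    u=-np.cos(th)*EX+np.sin(th)*Z; n=np.sin(th)*EX+np.cos(th)*Z
    return B(.100,s,.085)+r*u+off*n
E
python3 - <<'E'
from h import *
from workcell import manip
np.set_printoptions(precision=2,suppress=True)
for along in(True,False):
  for f in(1,-1):
    for t in(0,.3,.5):
      R=rot(t,1,f,along);qs=[manip.inverse_kinematics(p,R) for p in [B(.18,-.03,.34),B(.18,-.03,.245)]+[arc(th,.16,-.03,.02) for th in(1.6,1.2,.8,.4,0)]]
      R=rot(t,-1,f,along);qd=[manip.inverse_kinematics(p,R) for p in(B(-.25,0,.15),B(-.25,0,.035),B(-.12,0,.035))]
      print(along,f,t,[q is not None for q in qs],[q is not None for q in qd],qs[1],qs[-1],qd[-1])
E
```

```text
True 1 0 [True, True, True, True, True, True, True] [True, True, True] [-0.36  0.25 -0.13  1.84  0.04  1.06 -0.59] [-0.06  0.33  0.05  2.12 -0.03  0.7  -0.07] [ 0.06  0.5   0.07  2.07 -0.06  0.57  0.08]
True 1 0.3 [True, True, True, True, True, True, True] [True, True, True] [-0.6   0.37 -0.04  1.72  0.25  1.27 -0.82] [-0.29  0.38  0.07  2.09  0.37  0.8  -0.58] [ 0.27  0.55  0.07  2.03 -0.52  0.7   0.66]
True 1 0.5 [True, True, True, True, True, True, True] [True, True, True] [-0.72  0.47  0.02  1.63  0.34  1.42 -0.9 ] [-0.43  0.46  0.09  2.05  0.52  0.92 -0.81] [ 0.42  0.63  0.03  1.97 -0.67  0.85  0.89]
True -1 0 [True, True, True, True, True, True, True] [True, True, True] [ 0.11  0.32 -0.71  1.82  0.23  1.08  2.38] [-1.    0.82  1.36  2.14 -0.97  1.05 -2.34] [-0.81  1.12  1.35  2.1  -1.26  1.17 -2.06]
True -1 0.3 [True, True, True, True, True, True, True] [True, True, True] [-0.08  0.46 -0.71  1.7   0.5   1.37  2.11] [ 0.21  0.43 -0.52  2.07  0.63  0.91  2.32] [-0.5   0.95  1.13  2.05 -1.24  1.23 -1.91]
True -1 0.5 [True, True, True, True, True, True, True] [True, True, True] [-0
[... 663 characters left out ...]
  0.47  0.29  2.06  0.42  0.88 -2.29] [ 0.28  0.64  0.21  1.98 -0.78  0.9  -0.59]
False -1 0 [True, True, True, True, True, True, True] [True, True, True] [-0.13  0.27 -0.4   1.83  0.12  1.06  0.9 ] [ 0.15  0.34 -0.19  2.11  0.1   0.7   1.38] [ 0.27  0.51 -0.18  2.07  0.16  0.58  1.45]
False -1 0.3 [True, True, True, True, True, True, True] [True, True, True] [-0.32  0.39 -0.4   1.7   0.37  1.31  0.64] [-0.03  0.39 -0.24  2.08  0.5   0.85  0.86] [ 0.5   0.56 -0.22  2.02 -0.29  0.66  2.03]
False -1 0.5 [True, True, True, True, True, True, True] [True, True, True] [-0.43  0.5  -0.37  1.62  0.48  1.48  0.54] [-0.14  0.47 -0.27  2.04  0.68  1.01  0.62] [ 0.62  0.64 -0.22  1.97 -0.49  0.78  2.3 ]
```

```bash
cat > lid.py <<'E'
from h import *
from workcell import manip
T=.4;R=rot(T,1,1,True)
manip.command_gripper(0.0,20)
p=manip.read_tcp_pos();manip.move_straight([p[0],p[1],.36])
manip.move_pose(B(.20,-.03,.36),R)
manip.move_straight(B(.18,-.03,.245),.1)
print('at',manip.read_tcp_pos().round(3),'F',manip.read_force().round(1),manip.read_time_s())
for th in np.arange(1.65,-.01,-.11):
    manip.move_straight(arc(th,.16,-.03,.010+.011*abs(np.sin(th-T))),.06)
    f=manip.read_force();print(round(th,2),manip.read_tcp_pos().round(3),f.round(1))
    if np.linalg.norm(f)>25: print('STOP');break
c=manip.read_camera('side');cv2.imwrite('pics/lid1.png',c['frame'])
print(manip.read_time_s())
E
python3 lid.py
```

```text
at [0.487 0.218 0.246] F [0.5 0.5 0.8] 4.6417
1.65 [0.483 0.172 0.243] [-0.7 -0.3  1.1]
1.54 [0.481 0.153 0.246] [ 0.9 -0.4  0.3]
1.43 [0.479 0.134 0.246] [-0.5 -0.2  0. ]
1.32 [0.478 0.116 0.245] [-0.5  0.2  0.8]
1.21 [0.476 0.098 0.241] [ 0.  -0.  -0.3]
1.1 [0.475 0.08  0.235] [-0.1  0.6 -0.3]
0.99 [0.473 0.063 0.227] [-0.3  0.5 -0. ]
0.88 [0.472 0.047 0.218] [ 0.3 -0.1  0.1]
0.77 [0.47  0.033 0.206] [-0.   0.8  0.2]
0.66 [0.469 0.02  0.193] [-0.2 -0.1 -0.3]
0.55 [0.468 0.008 0.178] [ 0.9  1.  -0.2]
0.44 [ 0.467 -0.002  0.162] [ 0.2 -0.4  0.3]
0.33 [ 0.466 -0.009  0.147] [-1.   0.3  0.1]
0.22 [ 0.466 -0.015  0.131] [-0.8  0.2 -0.3]
0.11 [ 0.466 -0.019  0.115] [-0.2  0.5  0.5]
-0.0 [ 0.465 -0.021  0.099] [-0.2  0.3 -0.8]
12.4083
```

View pics/lid1.png

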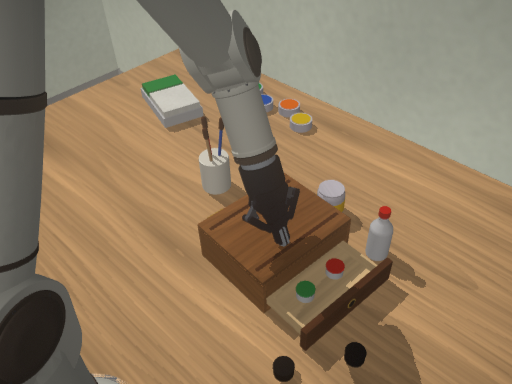

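The lid is down, with the fingertip on it at about (285,240). I press until contact force shows it seated, then push the drawer.

```bash
cat > dr.py <<'E'
from h import *
from workcell import manip
for i in range(8):
    p=manip.read_tcp_pos();manip.move_straight(p-[0,0,.002],.02);manip.sleep(.1)
    f=manip.read_force();print('press',manip.read_tcp_pos()[2].round(4),f[2].round(1))
    if f[2]>6: break
manip.move_straight(manip.read_tcp_pos()+[0,0,.12],.12)
R=rot(.4,-1,1,True)
manip.move_pose(B(-.27,0,.20),R)
manip.move_straight(B(-.27,0,.036),.12)
print('at',manip.read_tcp_pos().round(3),manip.read_force().round(1),manip.read_time_s())
for x in np.r_[-.23,-.215,np.arange(-.205,-.134,.01),np.arange(-.13,-.1,.003)]:
    manip.move_straight(B(x,0,.036),.03)
    f=manip.read_force()@EX;print(round(x,3),(((manip.read_tcp_pos()-O)@EX).round(4)),f.round(1))
    if f<-8: break
c=manip.read_camera('side');cv2.imwrite('pics/dr1.png',c['frame'])
print(manip.read_time_s())
E
python3 dr.py
```

```text
press 0.0978 7.6
at [ 0.478 -0.233  0.037] [-0.3 -0.1  0.7] 16.7583
-0.23 -0.2303 -0.2
-0.215 -0.2146 0.0
-0.205 -0.2044 0.9
-0.195 -0.1943 -0.5
-0.185 -0.1844 0.8
-0.175 -0.1744 -0.6
-0.165 -0.1643 -0.9
-0.155 -0.1544 0.1
-0.145 -0.1444 -0.4
-0.135 -0.1344 -0.4
-0.13 -0.1295 -0.1
-0.127 -0.1267 -0.7
-0.124 -0.1238 -0.6
-0.121 -0.1235 -5.9
-0.118 -0.1233 -11.7
24.125
```

View pics/dr1.png

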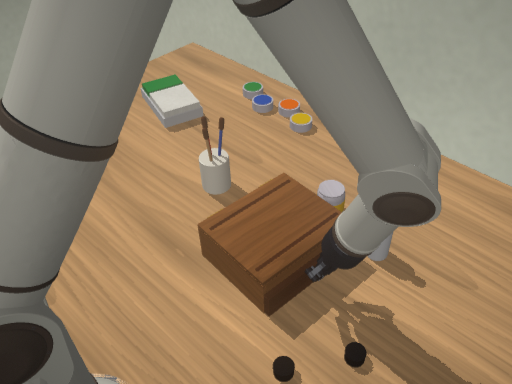

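Drawer force rose to a hard stop exactly where the shut panel should be. I back away and check.

```bash
python3 - <<'E'
from h import *
from workcell import manip
manip.move_straight(B(-.25,0,.036),.08)
manip.move_straight(B(-.27,0,.22),.15)
manip.goto_joints([-1.2,.3,-.2,1.6,.2,1.138,-.2]) if 0 else manip.move_straight(B(-.33,-.05,.30),.15)
manip.sleep(.3)
a=manip.read_camera('top')['frame'][100:290,190:420];b=manip.read_camera('side')['frame'][130:320,160:390]
cv2.imwrite('pics/fin.png',cv2.resize(np.vstack([a,b]),None,fx=1.55,fy=1.55))
print(manip.read_time_s(),manip.read_force().round(1))
E
```

```text
28.6 [ 0.5  0.  -1.2]
```

View pics/fin.png

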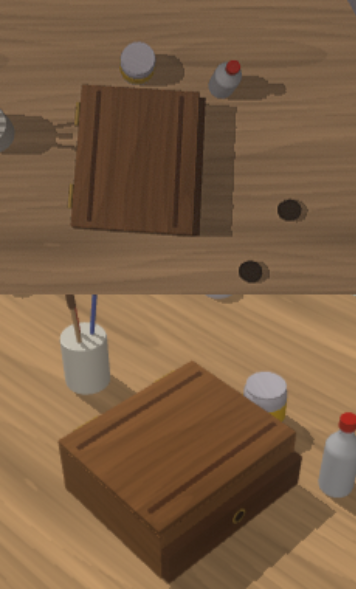

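The picture shows the lid flat, the drawer panel flush against the box with its finger hole at (238,516), and the bottle, can, jar and black lids where they stood. I hand the job in.

```bash
python3 -c "
from workcell import manip
print(manip.close_job(),manip.read_time_s())"
```

```text
the job is handed in; nothing more can be done
the job is handed in; nothing more can be done
```

I pushed the lid down flat from its back and the drawer home to its stop, and handed the job in at about 29 s; the pictures show the bottle, can and jar where they stood, but the tubs can't be seen in the shut drawer and no verdict came back.

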